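Feed a hardwood block through the chute flap

ROBOT

A 6-joint arm with a two-finger parallel gripper is mounted at the origin on a cart in front of the work surface, level with it; the furniture and walls round the work are solid. World frame = base frame: x ahead of the robot, y to its left, z up, the work surface at z = 0. Lengths are in m, angles in rad, forces in N, time in s.
With the tool pointing down it reaches from about 0.375 to 0.9 m from the base axis. Payload 3.1 kg.
Tool frame: the origin (TCP) lies at the very end of the fingers, on their centre line; the grasp point (between the pads) lies 19 mm behind it; z points along the fingers, y is the line along which they close (so a half turn about z gives the same grasp; the last joint's range is limited). The gripper opens to 87 mm and grips with 3 to 60 N. Pads are 19 mm wide; open, the fingers measure 117 mm over their backs; the gripper's body (75 mm by 190 mm) begins 51 mm behind the grasp point.
Start: joints at [1.014, 0.527, 1.433, -0, 1.181, -0.178], TCP at [0.231, 0.581, 0.223] pointing down, gripper open.
Joint ranges: [-3.08, 3.08], [-0.75, 2.2], [0.22, 2.44], [-1.43, 4.57], [0, 2.65], [-2.85, 2.85]. Speed limits (rad/s): [2.79, 2.79, 3.14, 3.14, 3.14, 3.14].

INTERFACE

Orientations are given as a unit quaternion [x, y, z, w].
In Python, from rig import status, viewer, robot gives the robot as it stands.
- The arm moves only by the tool arm_command, never from a script. Its arguments are lists of equal length, an entry for each row: "delta_rot": the turn, a rotation vector about the tool's x, y, z in degrees, a list of three; "delta_pos": the shift along the tool's x, y, z in m, a list of three; "gripper": the closure, from -1 (fully open) to 1 (shut). In form: {"delta_rot": [[rx, ry, rz], ...], "delta_pos": [[dx, dy, dz], ...], "gripper": [gripper, ...]}. A call has 1 to 12 rows; each row is the pose to reach, as a shift and turn from the pose commanded when the call began, along the tool's axes at that moment; what a row does not reach only later rows make up. A row lasts 1/12 s, in which the tool goes at most 41.7 mm and 7.16 degrees, less where a joint would pass 70% of its speed; a pose out of reach is approached as far as the arm can. A call with a gripper value outside its range is refused whole. The fingers move at their own pace and stop on an object; "grip_force" is the grip in N (left out, the last holds). Time passes only in rows, so rows that repeat a pose let the fingers close. It gives the time, the measured TCP pose, the force, the opening and the grip force at its end, in the units of the state.
- status.get_obs(): the state, without advancing time (a new reading comes with each control period).
- viewer.camera(name): name is "scene" or "top"; returns a dict with "pixels" (420x560x3 uint8, blue, green, red), "fx", "fy", "cx", "cy" (pixels), "k1" (the pictures are not rectified: a ray, as slopes to the right and down, at radius r is drawn at 1 + k1 r^2 times it, then the intrinsics apply), "pose" (4x4, takes a point from camera to world coordinates). Camera axes: x right, y down, z forward; pixel columns grow to the right and rows downward; lengths in m; the calibration is good to about 2 mm. A picture is of the moment at which its call begins. There is no depth.
- robot.hand_in(): hands the job in; it is judged then, once.
The state is a dict: "time": time; "q": joint angles; "joint_velocities": joint speeds; "joint_torque": joint torques, N m; "position": TCP position; "tool_rot": TCP orientation; "ft_force": force on the tool from outside, world axes, zero at the start; "moment": the same for the moment, N m; "grip_width": finger opening in m; "grip_force": force on a finger pad.
Only numpy, scipy, OpenCV 4.12 (cv2) and the standard library are available. Lean on these libraries where they do the work, as an engineer would, in place of code of your own. Each camera call takes 0.05 s, during which the arm holds its last target. There are 200 camera calls.

TASK

On the feed deck of the plywood chute lie two blocks, one in each lane. Nudge the smaller, narrower hardwood block along its lane with the fingertips, pushing open the hanging flap with it, until the block has gone right through and slid down inside; then draw the fingers back so that the flap swings shut behind it. Only push it, never lift it, and leave the longer mitred offcut, the other flap and the things beside the chute alone.

Things in the scene. Friction and masses are not known exactly. Their poses are not given: they have to be found in the camera images.
- feed_chute: Fixed plywood chute, 204 mm wide. Origin: on the bench top, mid-width, below the flaps' hinge line; x = feeding direction (from the open deck to the covered box), y left, z up. Feed deck: top at z = 75 mm, x = -192 to +20, open in front and above. Two lanes, each 90 mm wide, centred on y = +49 (left) and -49 (right), between 8 mm wide rails that rise 12 mm above the deck.
- flap_left_foot (a point): Point on the deck (z = 75 mm) in the middle of the left lane, right below its flap's hinge (chute x = 0, y = +49). Over the flap runs a lintel bar, 12 mm thick (chute x = -6 to +6), underside at z = 129 mm; behind it the box, up to chute x = 124, is walled, parted between the lanes and covered by a clear sheet (top at z = 139 mm).
- flap_right_foot (a point): The same for the right lane (chute x = 0, y = -49). In both lanes the deck ends inside, 20 mm beyond this point, and a slippery sheet-metal slide goes down at 40 degrees to the bottom of the box: a block whose middle has passed that edge tips over it and slides down by itself to the far wall.
- flap_left (a joint): Hinge of the flap of the left lane (y = +49): a thin aluminium plate 84 wide, 4 mm thick, hanging from a rod at z = 125 mm to 3 mm above the deck, smooth, about 40 g. rad, 0 = hanging shut; it swings only inwards (+x), growing to 1.45, and falls shut by its weight when nothing holds it.
- flap_right (a joint): The same for the flap of the right lane (y = -49).
- dark_block: The block to feed: plain dark hardwood, 75 mm long, 45 wide, 24 high, about 70 g, lying flat on the deck in the left or the right lane (it varies) with its length roughly along the lane. Origin: centre of its underside; its long side is its own y axis, the 45 mm side its x axis.
- pine_offcut: Pine offcut with one mitred end, 100 mm long, 60 wide, 22 high, lying in the other lane; to be left alone. Origin: centre of its underside, long side along its y axis.
- screw_box: Carton of screws, 55 x 85 x 38 mm high, on the bench left of the chute; to be left alone. Origin: centre of its underside.
- tin_wax: Flat round tin, 71 mm across, 24 high, on the bench left of the chute, nearer the robot; to be left alone. Origin: centre of its underside.

How it is judged:
On the way:
1. the flap stands open on the block, which is under it (value of joint any of flap_left, flap_right above 0.5 rad and x of dark_block in the frame of feed_chute between -0.035 and 0.05 m), for 0.05 s.
At the end, for the whole second after the job is handed in: The dark block is at rest inside the box at the bottom of the slide (its origin 35 to 120 mm behind the flap line and lower than 65 mm above the bench), both flaps hang shut (within 0.08 rad), and the offcut (15 mm), the carton and the tin (20 mm) are where they were (x of dark_block in the frame of feed_chute between 0.035 and 0.12 m and z of dark_block in the frame of feed_chute below 0.065 m and value of joint each of flap_left, flap_right below 0.08 rad and linear speed of dark_block below 0.02 m/s and distance of pine_offcut from where it was at the start of the episode below 0.015 m and distance of each of screw_box, tin_wax from where it was at the start of the episode below 0.02 m); the robot touches nothing.
It fails at once if the block is lifted off the deck (origin more than 15 mm above it) (height (world z) of dark_block above 0.09 m).
It fails at once if the offcut is moved more than 15 mm (distance of pine_offcut from where it was at the start of the episode above 0.015 m).
It fails at once if the other lane's flap is opened (value of joint flap_left above 0.2 rad and y of pine_offcut in the frame of feed_chute above 0 m).
It fails at once if the other lane's flap is opened (value of joint flap_right above 0.2 rad and y of pine_offcut in the frame of feed_chute below 0 m).
It fails at once if the carton or the tin is moved more than 20 mm (distance of any of screw_box, tin_wax from where it was at the start of the episode above 0.02 m).
It also fails if it takes over 38 s, if anything falls off the work surface, if the arm or the gripper's body presses on something with over 40 N, if the wrist force passes 120 N, or if a joint passes its speed limit or range.

## Working session

There is one attempt and no reset: what is moved stays moved. The work goes in short steps, Python scripts to look and compute and a tool call to move; the robot and the scene stay as the last step left them, time stands still between calls to the robot, and variables do not carry over. Pictures are saved under pics/ and viewed, at most 10 in all, crops included, and the job is handed in when it is done.

Besides the shell and the picture viewer there is one more tool, called after ">>>" as a command line: name --argument value ..., lists and objects as JSON in quotes. arm_command: Moves the arm, as the interface text tells. Its arguments: {"type":"object","properties":{"delta_rot":{"type":"array","items":{"type":"array","items":{"type":"number"}}},"delta_pos":{"type":"array","items":{"type":"array","items":{"type":"number"}}},"gripper":{"type":"array","items":{"type":"number"}},"grip_force":{"type":"number"}},"required":["delta_rot","delta_pos","gripper"]}

```bash
mkdir -p pics; cat > h.py <<'E'
import numpy as np, cv2
from rig import status, viewer, robot
def ray(c,u,v):
    K=np.array([[c['fx'],0,c['cx']],[0,c['fy'],c['cy']],[0,0,1.]])
    p=cv2.undistortPoints(np.array([[[u,v]]],float),K,np.array([c['k1'],0,0,0.]))[0,0]
    # k1 convention: drawn = ray*(1+k1 r^2), same as OpenCV
    P=np.array(c['pose']); return P[:3,3],P[:3,:3]@np.array([p[0],p[1],1])
def onz(c,u,v,z):
    o,d=ray(c,u,v); return o+d*(z-o[2])/d[2]
E
python3 - <<'E'
from h import *
import pickle
for n in('scene','top'):
    c=viewer.camera(n); cv2.imwrite(f'pics/{n}0.png',c['pixels']); pickle.dump(c,open(n+'.pkl','wb'))
    print(n,np.round(c['pose'],3).tolist(),c['fx'],c['k1'])
o=status.get_obs();print(o)
E
```

```text
scene [[0.794, -0.418, 0.441, 0.072], [-0.608, -0.545, 0.577, -0.511], [-0.001, -0.726, -0.687, 0.781], [0.0, 0.0, 0.0, 1.0]] 525.7592245140289 -0.12564524186945716
top [[0.025, -0.985, 0.17, 0.363], [-1.0, -0.026, -0.006, 0.076], [0.01, -0.17, -0.985, 0.933], [0.0, 0.0, 0.0, 1.0]] 526.7725878772999 -0.1378198838634573
{'time': 0.1, 'q': array([ 1.01349439e+00,  5.28375409e-01,  1.43375912e+00,  8.12985688e-06,
        1.18139647e+00, -1.78484753e-01]), 'joint_velocities': array([ 0.00212078, -0.00038062, -0.00348056,  0.00115352, -0.0007971 ,
        0.00089561]), 'joint_torque': array([-3.59914270e-05, -4.40986705e+01, -1.77150947e+01,  6.34800503e-02,
        5.34526678e-02, -3.74446722e-05]), 'position': array([0.23075097, 0.58014409, 0.22167292]), 'tool_rot': array([ 1.88279525e-01,  9.82115004e-01, -9.02970524e-04, -3.52071056e-04]), 'ft_force': array([-0.14102784,  0.47071184,  0.84314887]), 'moment': array([-0.0082913 ,  0.02908559, -0.00115717]), 'grip_force': 0.0, 'grip_width': 0.0867695783835368}
```

View pics/top0.png

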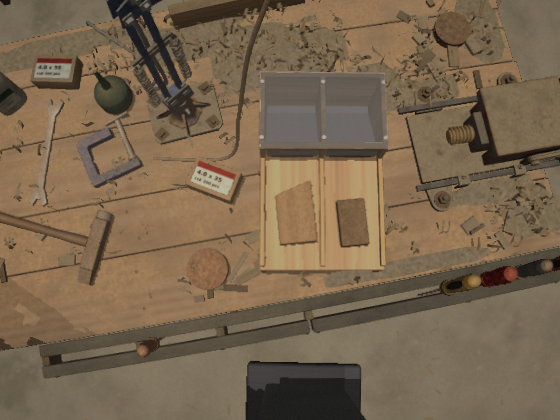

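View pics/scene0.png

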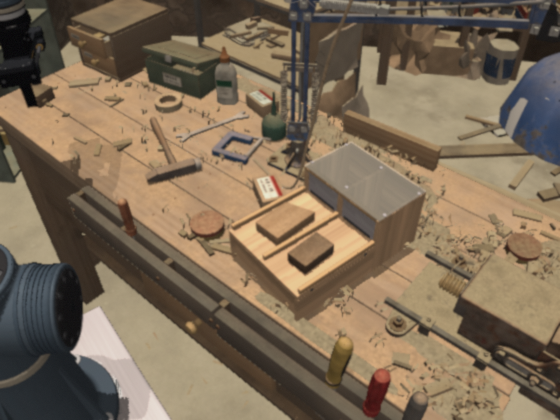

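The top view shows the dark block in the right lane at about (352,222) and the offcut in the left lane at (296,213). The deck runs from row 270 (front) to about row 152 (lintel), columns 261–385. The tin is at (208,268) and the carton at (214,180).

```bash
python3 - <<'E'
from h import *
import pickle
c=pickle.load(open('top.pkl','rb')); im=c['pixels']
g=im[160:265,328:380].astype(int)
m=(g.sum(2)<270).astype(np.uint8)
n,l,s,ce=cv2.connectedComponentsWithStats(m); 
i=1+np.argmax(s[1:,4]); cn=cv2.findContours((l==i).astype(np.uint8),0,2)[0][0]
r=cv2.minAreaRect(cn); b=cv2.boxPoints(r)+[328,160]
print('block px',r,b.tolist())
B=np.array([onz(c,*p,.099)for p in b]);print(B.round(4),B.mean(0), np.linalg.norm(B-np.roll(B,1,0),axis=1))
for nm,p,z in[('FL',(261,270),.087),('FR',(384,270),.087),('mid front',(322,270),.087),('rail r at lintel',(384,158),.087),('rail mid at lintel',(322,158),.087),('L at lintel',(262,158),.087),('box TL',(261,73),.139),('box TR',(386,74),.139),('lintel near L',(261,148),.139),('lintel near R',(386,148),.139)]:
    print(nm,onz(c,*p,z).round(4))
cv2.imwrite('pics/crop.png',cv2.resize(im[60:285,250:400],None,fx=2.6,fy=2.6,interpolation=2))
E
```

```text
block px ((23.36154556274414, 62.892311096191406), (47.75337219238281, 28.279918670654297), 82.87498474121094) [[334.3692388534546, 200.95384979248047], [362.43077850341797, 197.44615936279297], [368.3538513183594, 244.83077239990234], [340.2923126220703, 248.33846282958984]]
[[ 0.5243 -0.0067  0.099 ]
 [ 0.5313 -0.0523  0.099 ]
 [ 0.4545 -0.0619  0.099 ]
 [ 0.4478 -0.0169  0.099 ]] [ 0.48947463 -0.03443284  0.099     ] [0.07717001 0.04611749 0.07745383 0.04545357]
FL [0.411  0.1085 0.087 ]
FR [ 0.4156 -0.0894  0.087 ]
mid front [0.4135 0.0108 0.087 ]
rail r at lintel [ 0.602  -0.0906  0.087 ]
rail mid at lintel [0.5988 0.0133 0.087 ]
L at lintel [0.596  0.1129 0.087 ]
box TL [0.7241 0.1172 0.139 ]
box TR [ 0.7295 -0.086   0.139 ]
lintel near L [0.5978 0.1127 0.139 ]
lintel near R [ 0.6037 -0.0838  0.139 ]
```

View pics/crop.png

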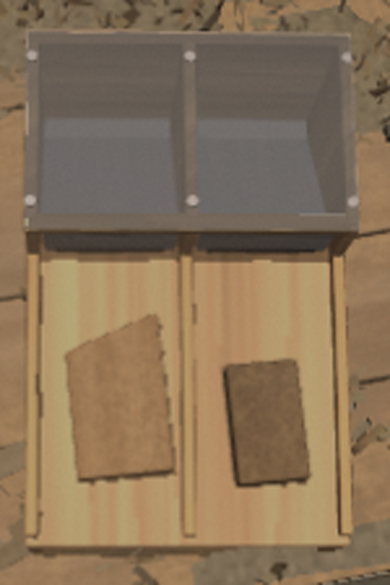

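>>> arm_command --delta_rot '[[0,0,-6],[0,0,-12],[0,0,-18],[0,0,-23],[0,0,-23],[0,0,-23],[0,0,-23],[0,0,-23],[0,0,-23],[0,0,-23],[0,0,-23]]' --delta_pos '[[-0.03,-0.02,0],[-0.06,-0.045,0],[-0.09,-0.068,0],[-0.12,-0.09,0],[-0.15,-0.113,0],[-0.18,-0.136,0],[-0.21,-0.158,0],[-0.24,-0.18,0],[-0.262,-0.197,0],[-0.262,-0.197,0],[-0.262,-0.197,0]]' --gripper '[1,1,1,1,1,1,1,1,1,1,1]' --grip_force 10

```text
time: 1.02
position: [0.4022, 0.2997, 0.2223]
tool_rot: [-0.009, 1.0, 0.0, -0.0]
ft_force: [0.0, 0.4, 0.5]
grip_width: 0.0217
grip_force: 0.0
```

>>> arm_command --delta_rot '[[0,0,0],[0,0,0],[0,0,0],[0,0,0],[0,-5,0],[0,-10,0],[0,-15,0],[0,-15,0],[0,-15,0],[0,-15,0],[0,-15,0],[0,-15,0]]' --delta_pos '[[-0.001,-0.04,0.003],[-0.002,-0.08,0.006],[-0.003,-0.12,0.009],[-0.004,-0.16,0.012],[-0.005,-0.2,0.015],[-0.006,-0.24,0.018],[-0.007,-0.28,0.02],[-0.009,-0.31,0.022],[-0.012,-0.336,0.022],[-0.012,-0.336,0.022],[-0.012,-0.336,0.022],[-0.012,-0.336,0.022]]' --gripper '[1,1,1,1,1,1,1,1,1,1,1,1]'

```text
time: 2.02
position: [0.4208, -0.0336, 0.2003]
tool_rot: [-0.012, 0.991, 0.002, 0.13]
ft_force: [-0.4, -0.1, -0.5]
grip_width: 0.0005
grip_force: 0.0
```

>>> arm_command --delta_rot '[[0,0,0],[0,0,0],[0,0,0],[0,0,0],[0,0,0],[0,0,0],[0,0,0]]' --delta_pos '[[0.006,-0.002,0.022],[0.012,-0.002,0.044],[0.018,-0.002,0.066],[0.024,-0.002,0.088],[0.0297,-0.002,0.111],[0.0297,-0.002,0.111],[0.0297,-0.002,0.111]]' --gripper '[1,1,1,1,1,1,1]'

```text
time: 2.6
position: [0.4202, -0.0343, 0.0841]
tool_rot: [-0.013, 0.992, 0.003, 0.128]
ft_force: [-0.1, -0.5, 0.0]
grip_width: 0.0003
grip_force: 0.0
```

```bash
python3 - <<'E'
from h import *
for n in('scene','top'):
    c=viewer.camera(n)['pixels']
    c=c[170:320,215:440] if n=='scene' else c[60:290,220:420]
    cv2.imwrite(f'pics/{n}1.png',cv2.resize(c,None,fx=2.6,fy=2.6,interpolation=2))
E
```

```text
(no output)
```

View pics/scene1.png

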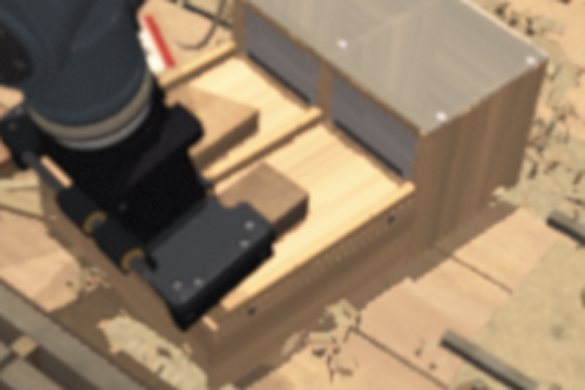

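>>> arm_command --delta_rot '[[0,0,0],[0,0,0],[0,0,0],[0,0,0],[0,0,0],[0,0,0],[0,0,0],[0,0,0],[0,0,0],[0,0,0],[0,0,0]]' --delta_pos '[[-0.0097,0,0.0025],[-0.0145,0,0.0038],[-0.0193,0,0.0051],[-0.029,0,0.0076],[-0.0387,0,0.0102],[-0.0484,0,0.0127],[-0.058,0,0.0152],[-0.0677,0,0.0178],[-0.0774,0,0.0203],[-0.0822,0,0.0216],[-0.0822,0,0.0216]]' --gripper '[1,1,1,1,1,1,1,1,1,1,1]'

```text
time: 3.62
position: [0.508, -0.0347, 0.0872]
tool_rot: [-0.012, 0.991, 0.001, 0.132]
ft_force: [-0.3, -0.4, -0.4]
grip_width: 0.0001
grip_force: 0.0
```

```bash
python3 - <<'E'
from h import *
for n in('scene','top'):
    c=viewer.camera(n)['pixels']
    c=c[170:320,215:440] if n=='scene' else c[60:290,220:420]
    cv2.imwrite(f'pics/{n}2.png',cv2.resize(c,(585,390) if n=='scene' else (500,575),interpolation=2))
a=cv2.imread('pics/scene2.png');b=cv2.imread('pics/top2.png')[:390+185]
b=cv2.resize(b,(339,390));cv2.imwrite('pics/both2.png',np.hstack([a,b])[:, :924][:, :]) 
cv2.imwrite('pics/both2.png',cv2.resize(np.hstack([a,b]),(800,338)))
E
```

```text
(no output)
```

View pics/both2.png

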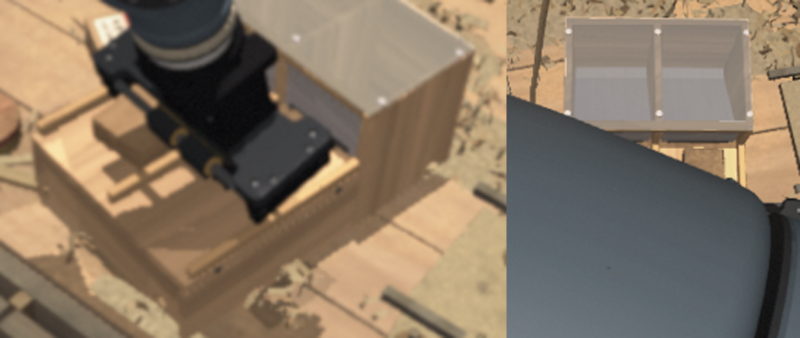

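>>> arm_command --delta_rot '[[0,0,0],[0,0,0],[0,0,0],[0,0,0],[0,0,0],[0,0,0],[0,0,0],[0,0,0],[0,0,0],[0,0,0],[0,0,0],[0,0,0]]' --delta_pos '[[-0.0075,0,0.003],[-0.015,0,0.005],[-0.0225,0,0.007],[-0.03,0,0.009],[-0.0375,0,0.0113],[-0.045,0,0.0135],[-0.0525,0,0.0155],[-0.06,0,0.0175],[-0.0675,0,0.0195],[-0.075,0,0.0215],[-0.082,0,0.0236],[-0.082,0,0.0236]]' --gripper '[1,1,1,1,1,1,1,1,1,1,1,1]'

```text
time: 4.72
position: [0.5942, -0.0335, 0.0849]
tool_rot: [-0.011, 0.991, 0.001, 0.132]
ft_force: [0.7, -0.8, 0.4]
grip_width: 0.0005
grip_force: 0.0
```

```bash
python3 - <<'E'
from h import *
a=viewer.camera('scene')['pixels'][130:320,215:440];b=viewer.camera('top')['pixels'][60:290,220:420]
a=cv2.resize(a,None,fx=2.2,fy=2.2,interpolation=2);b=cv2.resize(b[:190],None,fx=1.5,fy=2.2)
cv2.imwrite('pics/both3.png',np.hstack([a,b]))
E
```

```text
(no output)
```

View pics/both3.png

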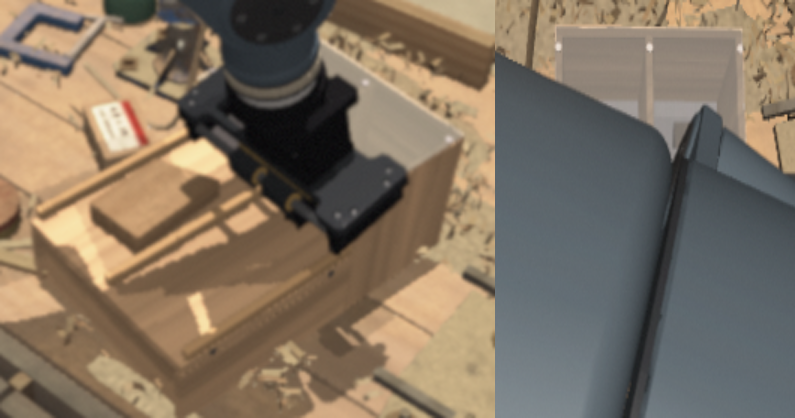

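>>> arm_command --delta_rot '[[0,0,0],[0,0,0],[0,0,0],[0,0,0],[0,0,0],[0,0,0],[0,0,0],[0,0,0],[0,0,0],[0,0,0],[0,0,0],[0,0,0]]' --delta_pos '[[0,0,0],[0,0,0],[0.01,0,-0.003],[0.025,0,-0.007],[0.045,0,-0.012],[0.07,0,-0.019],[0.09,0,-0.03],[0.1,0,-0.065],[0.105,0,-0.1],[0.115,0,-0.135],[0.12,0,-0.17],[0.125,0,-0.205]]' --gripper '[1,1,1,1,1,1,1,1,1,1,1,1]'

```text
time: 5.82
position: [0.416, -0.0366, 0.2512]
tool_rot: [-0.011, 0.991, 0.002, 0.13]
ft_force: [1.1, -0.0, 0.9]
grip_width: 0.0003
grip_force: 0.0
```

>>> arm_command --delta_rot '[[0,0,0],[0,0,0],[0,0,0],[0,0,0],[0,0,0],[0,0,0],[0,0,0],[0,0,0],[0,0,0],[0,0,0],[0,0,0]]' --delta_pos '[[0,0.035,0],[0,0.07,0],[0,0.105,0],[0,0.14,0],[0,0.175,0],[0,0.21,0],[0,0.245,0],[0,0.28,0],[0,0.315,0],[0,0.35,0],[0,0.35,0]]' --gripper '[1,1,1,1,1,1,1,1,1,1,1]'

```text
time: 6.73
position: [0.4102, 0.3185, 0.2507]
tool_rot: [-0.014, 0.991, 0.004, 0.132]
ft_force: [0.2, -0.2, -0.4]
grip_width: 0.0006
grip_force: 0.0
```

```bash
python3 - <<'E'
from h import *
a=viewer.camera('scene')['pixels'][130:320,215:440];b=viewer.camera('top')['pixels'][60:290,170:420]
a=cv2.resize(a,None,fx=1.9,fy=2.2,interpolation=2);b=cv2.resize(b[:190],None,fx=1.4,fy=2.2)
cv2.imwrite('pics/both4.png',np.hstack([a,b]))
E
```

```text
(no output)
```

View pics/both4.png

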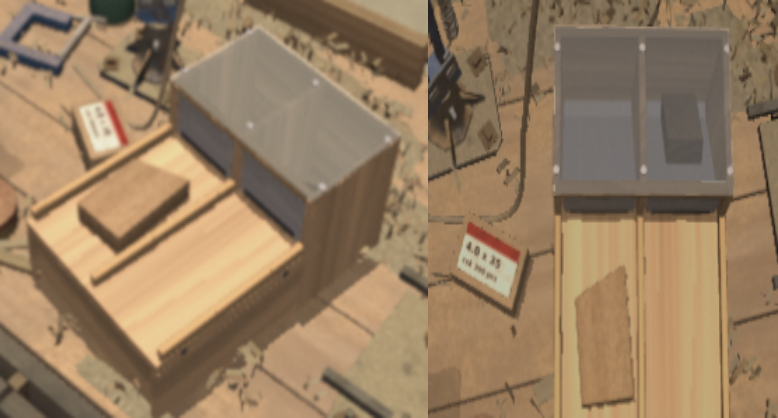

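The block lies inside the right lane of the box (panel 683,128), both flaps are shut, and the offcut and carton look unmoved. Before handing in, I'll check that the block has reached the bottom and is at rest.

```bash
python3 - <<'E'
from h import *
import pickle
c0=pickle.load(open('top.pkl','rb')); c=viewer.camera('top'); 
c2=viewer.camera('top'); print('diff',np.abs(c2['pixels'][65:150,322:386].astype(int)-c['pixels'][65:150,322:386]).mean())
d=cv2.absdiff(c['pixels'],c0['pixels'])
m=(d[65:150,322:386].sum(2)>35).astype(np.uint8); n,l,s,_=cv2.connectedComponentsWithStats(m);i=1+np.argmax(s[1:,4]);print(s[i]+[322,65,0,0,0])
x,y,w,h=s[i][:4]+[322,65,0,0]
for v in(y,y+h/2,y+h):
    o,r=ray(c,x+w/2,v); print(v,[(z,(o+r*(z-o[2])/r[2]).round(3)[:2].tolist()) for z in(.02,.04,.06,.09)])
print('offcut/tin/carton change',[d[a:b,e:f].mean().round(2) for a,b,e,f in((178,250,270,322),(240,295,185,232),(155,205,185,245))])
E
```

```text
diff 0.8995098039215687
[336 106  30  28 686]
106 [(0.02, [0.718, -0.044]), (0.04, [0.71, -0.041]), (0.06, [0.703, -0.039]), (0.09, [0.691, -0.035])]
120.0 [(0.02, [0.691, -0.044]), (0.04, [0.684, -0.041]), (0.06, [0.677, -0.039]), (0.09, [0.666, -0.035])]
134 [(0.02, [0.664, -0.044]), (0.04, [0.658, -0.041]), (0.06, [0.651, -0.039]), (0.09, [0.641, -0.035])]
offcut/tin/carton change [np.float64(8.79), np.float64(15.04), np.float64(8.01)]
```

```bash
python3 -c "
from rig import robot
print(robot.hand_in())"
```

```text
the job is handed in; nothing more can be done
None
```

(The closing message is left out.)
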